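Uncover the brooch, stack its dust cup and hold the magnifier over it

ROBOT

A 6-joint arm with a two-finger parallel gripper is mounted at the origin on the work surface. World frame = base frame: x ahead of the robot, y to its left, z up, the work surface at z = 0. Lengths are in m, angles in rad, forces in N, time in s.
With the tool pointing down it reaches from about 0.3 to 0.85 m from the base axis. Payload 5.4 kg.
Tool frame: the origin (TCP) lies on the mounting face of the last link; the fingertips stand 173 mm ahead of it and the grasp point (between the pads) lies 155 mm ahead of it (arm.tip_reach is the distance from the TCP to the fingertips, in m); z points along the fingers, y is the line along which they close (so a half turn about z gives the same grasp; the last joint's range is limited). The gripper opens to 85 mm and grips with 20 to 120 N. Pads are 22 mm wide; open, the fingers measure 114 mm over their backs; the gripper's body (76 mm by 85 mm) begins 54 mm behind the grasp point. The pads swing forward as they close: fully open they stand 13 mm farther back than shut.
Start: joints at [-1.517, 0.158, 1.597, -0, 1.386, -0.21], TCP at [0.15, -0.555, 0.405] pointing down, gripper open.
Joint ranges: [-2.91, 2.91], [-0.94, 2.29], [0.18, 2.7], [-1.29, 4.43], [0.17, 2.64], [-3, 3]. Speed limits (rad/s): [2.57, 2.57, 3.14, 3.14, 3.14, 3.14].

INTERFACE

Orientations are given as a unit quaternion [x, y, z, w].
In Python, from rig import monitor, imaging, workorder, arm gives the robot as it stands. The module is installed in compiled form; this text tells all that it offers.
- The arm moves only by the shell command python3 -m handwheel 'ROWS' [FORCE]. ROWS is text: rows parted by semicolons, each of 5 numbers parted by spaces: the shift along the tool's x, y, z in units of 100 mm (1.0 is 100 mm), then the turn about the tool's z in units of 2 pi rad (1.0 is 2 pi rad), then the opening, from -1 (shut) to 1 (fully open). In form: tx ty tz spin grip; .... A call has 1 to 20 rows; each row is the pose to reach, as a shift and turn from the pose commanded when the call began, along the tool's axes at that moment, turning the shorter way round; what a row does not reach only later rows make up. A row lasts 1/10 s, in which the tool goes at most 50 mm and 8.59 degrees, less where a joint would pass 70% of its speed; a pose out of reach is approached as far as the arm can. A call with a number of a shift or a turn outside -1 to 1 is refused whole. A call with a gripper value outside its range is refused whole. The fingers move at their own pace and stop on an object; FORCE is the grip in N (left out, the last holds). Time passes only in rows, so rows that repeat a pose let the fingers close. It gives the time, the measured TCP pose, the force, the opening and the grip force at its end, in the units of the state.
- monitor.read_state(): the state, without advancing time (a new reading comes with each control period).
- imaging.snapshot(name): name is "scene" or "top" or "wrist"; returns a dict with "color" (400x640x3 uint8, red, green, blue), "range_z" (400x640 float32, m along the optical axis (not along the pixel's ray), 0 where there is no reading), "mtx" (3x3 intrinsics, pixels), "dist" ([k1, k2, p1, p2, k3] as OpenCV has them; the pictures are not rectified), "R" (3x3) and "t" (3): a world point X has camera coordinates R X + t. Camera axes: x right, y down, z forward; pixel columns grow to the right and rows downward; lengths in m; the calibration is good to about 2 mm. A picture is of the moment at which its call begins.
- workorder.job_done(): hands the job in; it is judged then, once.
The state is a dict: "time": time; "qpos": joint angles; "joint_velocities": joint speeds; "effort": joint torques, N m; "ee_pos": TCP position; "orientation": TCP orientation; "ft_force": force on the tool from outside, world axes, zero at the start; "moment": the same for the moment, N m; "width": opening from 0.0 (shut) to 1.0 (fully open); "grasp_force": force on a finger pad.
Only numpy, scipy, OpenCV 4.12 (cv2) and the standard library are available. Lean on these libraries where they do the work, as an engineer would, in place of code of your own. Each camera call takes 0.05 s, during which the arm holds its last target. There are 200 camera calls.

TASK

Lift the red cup straight up off the brooch it covers and nest it, still mouth down, over the upside-down black cup where that stands. Then draw the magnifying glass out of its leaning holder, turn it level and hold it about 10 cm above the brooch with the lens centred over it; finish while still holding it there, with nothing else carrying it. Do not shift the brooch, and leave the jar, the bottle and the tin alone.

Things in the scene. Friction and masses are not known exactly. Their poses are not given: they have to be found in the camera images.
- red_cup: Red plastic dust cup standing upside down (mouth down) on the mat over the brooch. Round, tapered: 60 mm high, outer diameter 64 mm at the mouth (below), 40 mm at the closed end (on top), walls 3 mm; about 49 mm across at 38 mm above the mouth; 70 g. Origin: centre of the mouth plane, at the very bottom; z points up to the closed end. Its yaw means nothing.
- black_cup: Black plastic cup, the same shape and size as the red one, also standing upside down on the mat, covering nothing. Origin: centre of its mouth plane, at the bottom; z up. With the red cup nested over it, the red cup's mouth comes to rest about 30 mm above the black cup's mouth: a boss inside the red cup lands on the black cup's closed end, with about 1 mm of play at the sides.
- brooch: Small round brooch lying flat on the mat, hidden under the red cup at the start (concentric with it within about 3 mm): bright yellow enamelled disc 34 mm across, 4 mm thick, with a white stone, 7 mm high in all, loose, 30 g. Origin: centre of its underside; z up.
- magnifier: Magnifying glass, 90 g. Origin: centre of the round lens; z: normal of the glass; the handle runs from the lens along -x. Steel ring 68 mm across, 8 mm thick; both faces alike. It starts with the lens in the holder's pocket and the handle free, sloping up at about 42 degrees, its free end roughly towards the robot (x points about 42 degrees down, z upwards, both away from the robot).
- grip (a point): Point on the axis of the magnifying glass's blue handle, 95 mm from the lens centre along -x; axes as the glass. The handle is 14 mm square (y and z) and runs from 47 to 139 mm from the lens centre. Fingers pointing straight down can pinch it here across y (nothing is below it); a firm grip (70 N) keeps it from turning.
- holder: Fixed wooden holder: foot 90 x 96 x 12 mm and a pocket 86 mm wide leaning at 45 degrees, with plates under and over the lower lens and cheeks beside it (3 mm play each way). Topmost point about 75 mm up. Origin: on its underside, 55 mm straight below the lens centre as seated. The glass comes out by drawing it 70 mm along its own handle, obliquely up at 45 degrees towards the holder's -x.
- mat: Green cutting mat, fixed, 260 mm in x by 500 mm in y, 2 mm thick; cups and brooch stand on it. Origin: centre of its underside; it is always at the same place.
- jar: Bystander: jar with brass lid, 52 mm across, 65 mm high. Origin: centre of its underside.
- bottle: Bystander: white bottle with green cap, 36 mm across, 110 mm high. Origin: centre of its underside.
- tin: Bystander: low dark tin, 60 mm across, 28 mm high. Origin: centre of its underside.
Things that resemble listed ones, but are neither listed nor needed, are in the scene too. Of the things that look like the red_cup, take the one that is farthest to the robot's left at the start. What is shaped like the magnifier but yellow is not meant.

How it is judged:
By the outcome, as a careful person would: the job done as asked, in the order asked, and still so for the second after the job is handed in, while the arm keeps its last pose, push and grip.
It also fails if it takes over 53 s, if anything falls off the work surface, if the arm or the gripper's body presses on something with over 40 N, if the wrist force passes 120 N, or if a joint passes its speed limit or range.

## Working session

There is one attempt and no reset: what is moved stays moved. The work goes in short steps, Python scripts to look and compute and a shell command to move; the robot and the scene stay as the last step left them, time stands still between calls to the robot, and variables do not carry over. Pictures are saved under pics/ and viewed, at most 10 in all, crops included, and the job is handed in when it is done.

```bash
mkdir -p pics; cat > h.py <<'E'
import numpy as np, cv2
from rig import monitor, imaging, workorder, arm
from scipy.spatial.transform import Rotation as Ro
def cloud(s):
    d=s["range_z"]; v,u=np.mgrid[:400,:640]
    p=cv2.undistortPoints(np.stack([u,v],-1).reshape(-1,1,2).astype(float),s["mtx"],s["dist"]).reshape(400,640,2)
    c=np.dstack([p*d[...,None],d])
    return (c-s["t"])@s["R"]
def save(s,n,crop=None,k=1):
    im=s["color"][...,::-1]
    if crop: im=im[crop[1]:crop[3],crop[0]:crop[2]]
    cv2.imwrite("pics/"+n,cv2.resize(im,None,fx=k,fy=k))
E
python3 - <<'E'
from h import *
for n in("scene","top"):
    s=imaging.snapshot(n); np.save(n+".npy",s,allow_pickle=True); save(s,n+".png")
    print(n,s["R"].round(3).tolist(),s["t"].round(3))
print(monitor.read_state())
E
```

```text
scene [[0.88, 0.476, 0.004], [0.326, -0.597, -0.733], [-0.346, 0.646, -0.68]] [-0.47  -0.14   1.564]
top [[-0.041, -0.999, -0.003], [-0.975, 0.041, -0.218], [0.218, -0.006, -0.976]] [-0.03   0.596  1.092]
{'time': 0.1, 'qpos': array([-1.51707085e+00,  1.58963717e-01,  1.59815462e+00,  2.91372015e-06,
        1.38622440e+00, -2.10151328e-01]), 'joint_velocities': array([ 0.00063107, -0.00340808, -0.00460186, -0.00020359,  0.00106066,
        0.00063397]), 'effort': array([-3.06611710e-04, -3.96994078e+01, -3.32337642e+01, -1.94064728e-04,
        4.21011559e-03,  1.23865735e-05]), 'ee_pos': array([ 0.1499111 , -0.55483456,  0.40380344]), 'orientation': array([ 9.91308403e-01,  1.31555629e-01,  6.97972995e-05, -8.72254533e-04]), 'ft_force': array([-0.00999391, -0.21196223, -0.78035373]), 'moment': array([-0.02901989,  0.01664913,  0.02842219]), 'grasp_force': 0.0, 'width': 1.0053210920296984}
```

View pics/top.png

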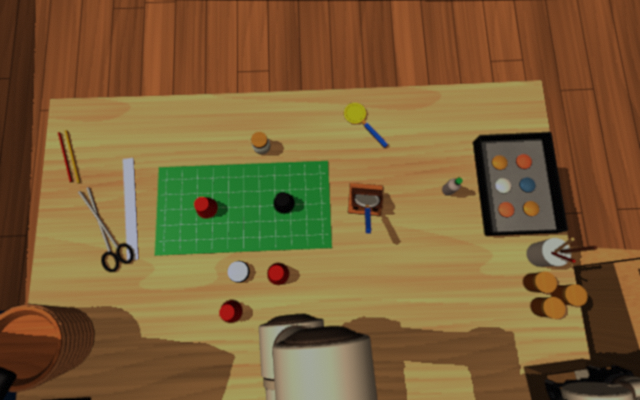

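View pics/scene.png

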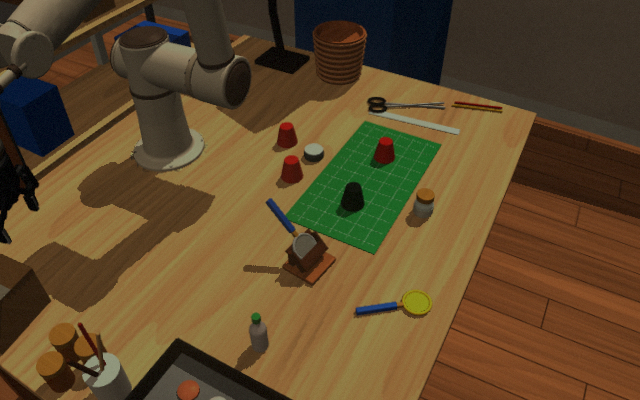

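Red cup candidates in the top picture: (206,207) on the mat, (278,273) and (231,311). The one farthest to the robot's left is (206,207). The black cup is at (284,203), the grey magnifier in its holder at (367,200) with its handle end at (368,230), and the yellow decoy glass at (355,113). Next I'll measure these and check the choice in a close crop.

```bash
python3 - <<'E'
from h import *
for n in("top","scene"):
    s=np.load(n+".npy",allow_pickle=True).item(); P=cloud(s); hsv=cv2.cvtColor(s["color"],cv2.COLOR_RGB2HSV).astype(int)
    H,S,V=hsv[...,0],hsv[...,1],hsv[...,2]
    ok=(s["range_z"]>0)
    w=(P[...,2]>.008)&(P[...,2]<.2)&(P[...,0]>.2)&(P[...,0]<.85)&(abs(P[...,1])<.5)&ok
    for nm,m in (("red",((H<6)|(H>173))&(S>150)),("black",(V<45)),("blue",(H>100)&(H<130)&(S>110)),("top75",(P[...,2]>.05)&(P[...,1]<0))):
        k,l,st,c=cv2.connectedComponentsWithStats((m&w).astype(np.uint8))
        for i in range(1,k):
            if st[i,4]<25: continue
            q=P[l==i]; t=q[q[:,2]>np.percentile(q[:,2],97)-.006]
            print(n,nm,c[i].round(),st[i,4],"med",np.median(q,0).round(3),"top",t.mean(0).round(3),len(t),"lo",q.min(0).round(3),"hi",q.max(0).round(3))
    # red/black cup circle fits: slice of points at heights
s=np.load("top.npy",allow_pickle=True).item(); save(s,"crop.png",(150,150,420,260),2.9)
E
```

```text
top red [205. 207.] 331 med [0.584 0.261 0.056] top [0.59  0.268 0.063] 135 lo [0.563 0.241 0.01 ] hi [0.61  0.286 0.067]
top red [278. 274.] 328 med [0.393 0.064 0.058] top [0.395 0.069 0.062] 160 lo [0.369 0.04  0.009] hi [0.42  0.091 0.066]
top red [230. 311.] 352 med [0.302 0.189 0.058] top [0.301 0.197 0.061] 172 lo [0.275 0.168 0.01 ] hi [0.327 0.215 0.067]
top black [284. 203.] 329 med [0.586 0.044 0.057] top [0.594 0.048 0.064] 147 lo [0.567 0.017 0.008] hi [0.614 0.074 0.069]
top black [129. 253.] 46 med [0.468 0.478 0.011] top [0.47  0.48  0.012] 38 lo [0.445 0.471 0.008] hi [0.496 0.498 0.016]
top black [235. 304.] 48 med [0.319 0.181 0.032] top [0.317 0.184 0.047] 12 lo [0.309 0.171 0.015] hi [0.327 0.195 0.051]
top blue [376. 135.] 116 med [ 0.788 -0.232  0.014] top [ 0.788 -0.231  0.015] 81 lo [ 0.752 -0.26   0.008] hi [ 0.826 -0.202  0.021]
top blue [367. 220.] 105 med [ 0.515 -0.176  0.129] top [ 0.488 -0.173  0.152] 22 lo [ 0.482 -0.186  0.092] hi [ 0.554 -0.168  0.156]
top top75 [454. 184.] 171 med [ 0.61  -0.422  0.077] top [ 0.614 -0.427  0.11 ] 38 lo [ 0.597 -0.4
[... 1035 characters left out ...]
 -0.147  0.072]
scene black [296. 262.] 149 med [ 0.583 -0.229  0.042] top [ 0.578 -0.229  0.065] 19 lo [ 0.557 -0.236  0.012] hi [ 0.614 -0.214  0.073]
scene blue [281. 216.] 221 med [ 0.521 -0.181  0.122] top [ 0.491 -0.178  0.15 ] 30 lo [ 0.484 -0.19   0.09 ] hi [ 0.553 -0.172  0.155]
scene blue [376. 307.] 243 med [ 0.791 -0.233  0.014] top [ 0.79  -0.233  0.015] 195 lo [ 0.752 -0.264  0.008] hi [ 0.828 -0.202  0.02 ]
scene top75 [297. 236.] 1064 med [ 0.573 -0.184  0.068] top [ 0.492 -0.177  0.148] 63 lo [ 0.48  -0.232  0.05 ] hi [ 0.615 -0.142  0.156]
scene top75 [257. 328.] 363 med [ 0.62  -0.436  0.077] top [ 0.615 -0.43   0.11 ] 66 lo [ 0.599 -0.447  0.05 ] hi [ 0.633 -0.415  0.114]
```

View pics/crop.png

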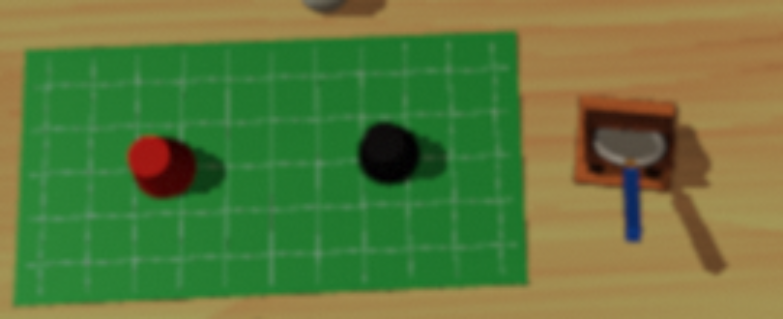

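The crop shows the chosen red cup at about (160,165), alone on the mat and to the left of the black cup at (388,153). That confirms the choice. I'll square the tool to the world axes, then travel over the cup.

```bash
python3 -m handwheel '0 0 0 .021 1;0 0 0 .042 1;0 0 0 .042 1' 60 && python3 -m handwheel '.55 -1 0 0 1;.55 -1 0 0 1;.55 -1 0 0 1' && python3 -m handwheel '.55 -1 0 0 1;.55 -1 0 0 1;.55 -1 0 0 1' && python3 -m handwheel '.55 -1 0 0 1;.55 -1 0 0 1;.55 -1 0 0 1' && python3 -m handwheel '.55 -1 0 0 1;.55 -1 0 0 1;.55 -1 0 0 1'
cat >> h.py <<'E'
def st(): 
    s=monitor.read_state(); R=Ro.from_quat(s["orientation"]).as_matrix()
    print("t",round(s["time"],2),"tcp",s["ee_pos"].round(4),"x",R[:,0].round(3),"z",R[:,2].round(3),"F",s["ft_force"].round(1),"w",round(s["width"],3),"g",round(s["grasp_force"],1)); return s,R
def go(g):  # shift (units) bringing grasp point to g
    s,R=st(); d=np.array(g)-(s["ee_pos"]+.155*R[:,2]); print("shift",(R.T@d*10).round(3))
E
python3 -c "
from h import *
go([.59,.2665,.25])"
```

```text
time: 0.4
ee_pos: [0.1499, -0.555, 0.4042]
orientation: [1.0, -0.0, -0.0, -0.001]
ft_force: [0.7, 0.8, -0.6]
width: 0.997
grasp_force: 0.0
time: 0.7
ee_pos: [0.2065, -0.452, 0.4038]
orientation: [1.0, 0.003, 0.0, -0.001]
ft_force: [-1.3, 0.3, 0.2]
width: 1.0
grasp_force: 0.0
time: 1.0
ee_pos: [0.2612, -0.3523, 0.4045]
orientation: [1.0, 0.003, 0.0, -0.001]
ft_force: [1.3, 0.4, -0.3]
width: 1.0
grasp_force: 0.0
time: 1.3
ee_pos: [0.3161, -0.2527, 0.4048]
orientation: [1.0, 0.003, 0.0, -0.0]
ft_force: [-0.3, -1.1, 0.3]
width: 0.999
grasp_force: 0.0
time: 1.6
ee_pos: [0.3712, -0.1525, 0.4049]
orientation: [1.0, 0.003, 0.0, -0.0]
ft_force: [-0.4, -0.8, 0.9]
width: 1.003
grasp_force: 0.0
t 1.6 tcp [ 0.3712 -0.1525  0.4049] x [1.    0.006 0.001] z [ 0.001  0.    -1.   ] F [-0.4 -0.8  0.9] w 1.003 g 0.0
shift [ 2.212e+00 -4.176e+00  3.000e-03]
```

```bash
for i in 1; do python3 -m handwheel '.55 -1 0 0 1;.55 -1 0 0 1;.55 -1 0 0 1' && python3 -m handwheel '.55 -1 0 0 1;.55 -1 0 0 1;.55 -1 0 0 1' && python3 -m handwheel '.55 -1 0 0 1;.55 -1 0 0 1;.55 -1 0 0 1' && python3 -m handwheel '.55 -1 0 0 1;.55 -1 0 0 1;.55 -1 0 0 1;.55 -1 0 0 1'; done | tail -3
python3 - <<'E'
from h import *
go([.59,.2665,.25])
s=imaging.snapshot("wrist"); np.save("w1.npy",s,allow_pickle=True); save(s,"w1.png")
P=cloud(s); H,S,V=cv2.split(cv2.cvtColor(s["color"],cv2.COLOR_RGB2HSV).astype(np.int32).astype(np.uint8))
m=((H<6)|(H>173))&(S>150)&(P[...,2]>.055)&(P[...,2]<.075)&(s["range_z"]>0)
q=P[m]; print(len(q),q.mean(0),q.min(0),q.max(0), cv2.minEnclosingCircle(q[:,:2].astype(np.float32)))
E
```

```text
ft_force: [-0.3, -0.2, 0.8]
width: 0.999
grasp_force: 0.0
t 2.9 tcp [0.5909 0.2455 0.4039] x [ 1.     0.003 -0.001] z [-0.001 -0.001 -1.   ] F [-0.3 -0.2  0.8] w 0.999 g 0.0
shift [-0.007 -0.211 -0.011]
1479 [0.59167036 0.27117831 0.06262943] [0.57178348 0.25174659 0.0551905 ] [0.6105272  0.29139591 0.06512371] ((0.5910604596138, 0.27138465642929077), 0.020692164078354836)
```

View pics/w1.png

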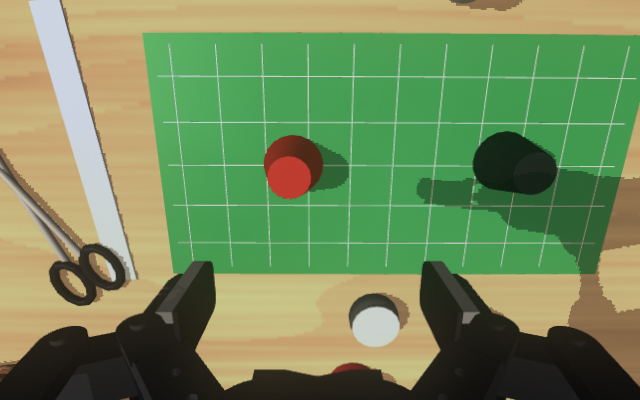

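The wrist view shows the red cup at (290,177), the black cup at (535,173) and the white-topped tin at (375,325). The three cameras agree on the red cup to about 3 mm, at (0.591, 0.269). I'll descend and grip it now.

```bash
(python3 -m handwheel '0 -.24 .5 0 1;0 -.24 1 0 1;0 -.24 1 0 1' && python3 -m handwheel '0 0 .4 0 1;0 0 .7 0 1;0 0 .95 0 1;0 0 1 0 1;0 0 1 0 1')>/dev/null
python3 -c "
from h import *
go([.591,.269,.037])"; python3 -m handwheel '0 0 .12 0 .7;0 0 .12 0 .5;0 0 .12 0 .3;0 0 .12 0 .2;0 0 .12 0 0;0 0 .12 0 -.1;0 0 .12 0 -.2;0 0 .12 0 -.4;0 0 .12 0 -.4;0 0 .12 0 -.4' 50
```

```text
t 3.75 tcp [0.5905 0.2679 0.2059] x [ 1.    -0.001  0.   ] z [ 0. -0. -1.] F [0.3 0.2 0.9] w 0.999 g 0.0
shift [ 0.004 -0.012  0.139]
time: 4.75
ee_pos: [0.5905, 0.2689, 0.1941]
orientation: [1.0, 0.0, 0.001, 0.0]
ft_force: [-0.9, -1.5, 5.7]
width: 0.597
grasp_force: 50.5
```

```bash
(python3 -m handwheel '0 0 -.1 0 -.4;0 0 -.25 0 -.4;0 0 -.5 0 -.4;0 0 -.8 0 -.4;0 0 -1 0 -.4' 60 && python3 -m handwheel '0 .1 -.3 0 -.4;0 .4 -.3 0 -.4;0 .7 -.3 0 -.4;0 1 -.3 0 -.4;0 1 -.3 0 -.4')|tail -6
python3 - <<'E'
from h import *
st()
for n in("top","scene","wrist"):
    s=imaging.snapshot(n); np.save(n+"2.npy",s,allow_pickle=True); P=cloud(s); H,S,V=cv2.split(cv2.cvtColor(s["color"],cv2.COLOR_RGB2HSV))
    m=(H>22)&(H<38)&(S>120)&(P[...,2]<.02)&(np.hypot(P[...,0]-.59,P[...,1]-.268)<.05)
    print(n,"brooch",m.sum(),P[m].mean(0).round(4) if m.any() else 0)
    m=((H<6)|(H>173))&(S>130)&(P[...,2]>.1)&(P[...,1]<.3)&(P[...,1]>.1)
    if m.any():
        q=P[m];t=q[q[:,2]>np.percentile(q[:,2],95)-.006];print(" red",m.sum(),q.min(0).round(3),q.max(0).round(3),"top",t.mean(0).round(4),len(t))
    m=(V<60)&(P[...,2]>.056)&(P[...,2]<.070)&(np.hypot(P[...,0]-.594,P[...,1]-.046)<.035)
    if m.any(): print(" black",m.sum(),P[m].mean(0).round(4),cv2.minEnclosingCircle(P[m][:,:2].astype(np.float32)))
    if n=="wrist": save(s,"w2.png")
E
```

```text
time: 5.75
ee_pos: [0.5903, 0.1659, 0.3241]
orientation: [1.0, -0.002, 0.001, 0.001]
ft_force: [0.0, 0.4, -1.5]
width: 0.596
grasp_force: 61.2
t 5.75 tcp [0.5903 0.1659 0.3241] x [ 1.    -0.004  0.001] z [ 0.001 -0.001 -1.   ] F [ 0.   0.4 -1.5] w 0.596 g 61.2
top brooch 25 [0.6    0.2681 0.0065]
 red 131 [0.495 0.101 0.14 ] [0.584 0.167 0.48 ] top [0.5611 0.1365 0.2741] 12
 black 174 [0.5937 0.0472 0.0627] ((0.5943787693977356, 0.04816671088337898), 0.021250823512673378)
scene brooch 54 [0.5891 0.2642 0.0071]
 red 290 [0.537 0.109 0.133] [0.622 0.202 0.469] top [0.5991 0.1595 0.2094] 53
 black 161 [0.596  0.0431 0.0629] ((0.595408022403717, 0.04371670261025429), 0.023419393226504326)
wrist brooch 818 [0.5904 0.268  0.006 ]
 red 18309 [0.571 0.139 0.132] [0.665 0.199 0.293] top [0.5941 0.1686 0.1925] 10335
 black 2887 [0.5969 0.0507 0.0622] ((0.595810055732727, 0.04955444857478142), 0.02122023142874241)
```

View pics/w2.png

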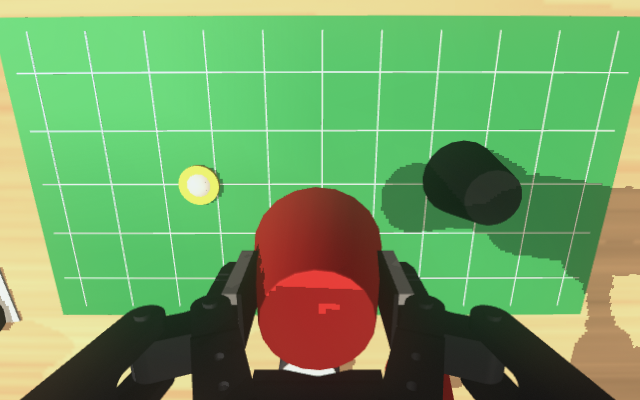

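The brooch is uncovered at (198,185), and the red cup hangs centred in the jaws with the black cup at (495,198). Differences between cameras put the nesting TCP target at (0.5947, 0.048). I'll move over it and stop just above.

```bash
(python3 -m handwheel '.02 .4 0 0 -.4;.04 .8 0 0 -.4;.045 1 0 0 -.4' && python3 -m handwheel '0 .18 .2 0 -.4;0 .18 .5 0 -.4;0 .18 .65 0 -.4;0 .18 .65 0 -.4;0 .18 .65 0 -.4')|tail -6
python3 - <<'E'
from h import *
st()
for n in("top","scene","wrist"):
    s=imaging.snapshot(n); P=cloud(s); np.save(n+"3.npy",s,allow_pickle=True)
    if n=="scene": save(s,"s3.png",(280,110,440,230),5)
    H,S,V=cv2.split(cv2.cvtColor(s["color"],cv2.COLOR_RGB2HSV))
    m=((H<6)|(H>173))&(S>130)&(abs(P[...,2]-.122)<.006)&(np.hypot(P[...,0]-.594,P[...,1]-.046)<.035)
    if m.sum()>20: print(n,"redtop",m.sum(),P[m].mean(0).round(4),cv2.minEnclosingCircle(P[m][:,:2].astype(np.float32)))
E
```

```text
time: 6.7
ee_pos: [0.5948, 0.0517, 0.2583]
orientation: [1.0, 0.001, 0.0, -0.0]
ft_force: [0.6, 0.1, -1.3]
width: 0.589
grasp_force: 61.3
t 6.7 tcp [0.5948 0.0517 0.2583] x [1.    0.001 0.   ] z [ 0.  0. -1.] F [ 0.6  0.1 -1.3] w 0.589 g 61.3
scene redtop 50 [0.6089 0.043  0.1229] ((0.6033015251159668, 0.05348798632621765), 0.02453910931944847)
wrist redtop 9847 [0.601  0.0517 0.1259] ((0.5977283716201782, 0.05143861100077629), 0.022079352289438248)
```

View pics/s3.png

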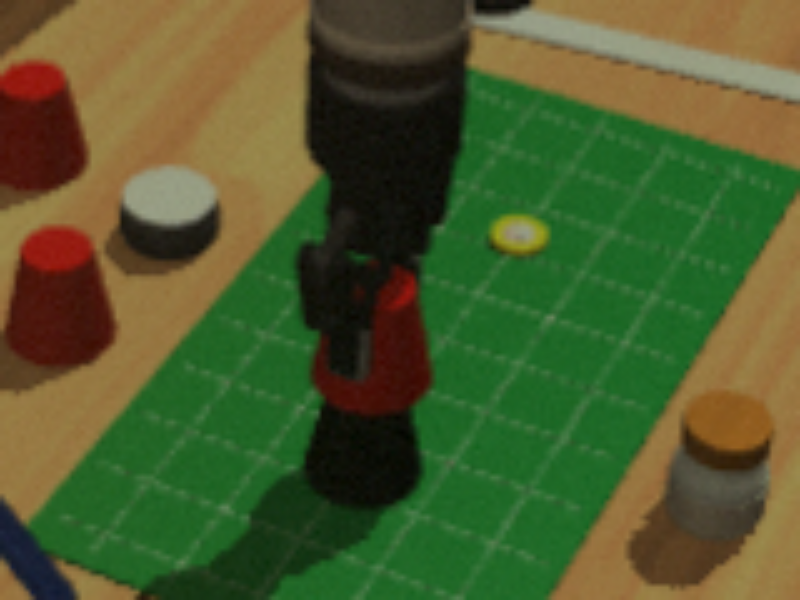

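The red cup hangs over the black one, still about 4 mm too far toward +y. The brooch at (520,235) is clear. I'll correct that and lower slowly.

```bash
python3 -m handwheel '0 .037 0 0 -.4;0 .037 .05 0 -.4;0 .037 .1 0 -.4;0 .037 .15 0 -.4;0 .037 .2 0 -.4;0 .037 .24 0 -.4;0 .037 .24 0 -.4' ; python3 -m handwheel '0 0 .03 0 -.4;0 0 .06 0 -.4;0 0 .07 0 -.4;0 0 .08 0 -.4;0 0 .08 0 -.4'
```

```text
time: 7.55
ee_pos: [0.5941, 0.0472, 0.2327]
orientation: [1.0, -0.0, -0.001, -0.0]
ft_force: [0.7, 0.1, -1.0]
width: 0.589
grasp_force: 61.3
time: 8.05
ee_pos: [0.5945, 0.0472, 0.2256]
orientation: [1.0, -0.0, -0.0, -0.0]
ft_force: [0.8, 0.6, -1.2]
width: 0.59
grasp_force: 61.3
```

```bash
python3 -m handwheel '0 0 .01 0 -.4;0 0 .02 0 -.4;0 0 .03 0 -.4;0 0 .03 0 -.4' ; python3 -m handwheel '0 0 .01 0 -.4;0 0 .02 0 -.4;0 0 .02 0 -.4'
```

```text
time: 8.45
ee_pos: [0.5951, 0.0472, 0.2249]
orientation: [1.0, 0.0, 0.001, 0.0]
ft_force: [-5.0, -0.1, 11.5]
width: 0.595
grasp_force: 63.6
time: 8.75
ee_pos: [0.5953, 0.0472, 0.2248]
orientation: [1.0, 0.0, 0.001, 0.0]
ft_force: [-12.2, 0.6, 24.3]
width: 0.593
grasp_force: 65.8
```

```bash
python3 -m handwheel '0 0 -.03 0 -.4;0 0 -.03 0 .3;0 0 -.03 0 .6;0 0 -.03 0 1;0 0 -.03 0 1;0 0 -.03 0 1'; (python3 -m handwheel '0 0 -.3 0 1;0 0 -.6 0 1;0 0 -1 0 1;0 0 -1 0 1' 70 && python3 -m handwheel '-.5 .4 -.3 0 1;-1 .8 -.3 0 1;-1 1 -.3 0 1;-1 1 -.3 0 1' && python3 -m handwheel '0 .4 0 0 1;0 .8 0 0 1;0 1 0 0 1;0 1 0 0 1')|tail -6
python3 - <<'E'
from h import *
st()
for n in("scene","wrist","top"):
    s=imaging.snapshot(n); P=cloud(s); np.save(n+"4.npy",s,allow_pickle=True)
    if n=="wrist": save(s,"w4.png")
    H,S,V=cv2.split(cv2.cvtColor(s["color"],cv2.COLOR_RGB2HSV))
    m=((H<6)|(H>173))&(S>130)&(P[...,2]>.08)&(np.hypot(P[...,0]-.594,P[...,1]-.046)<.035)
    if m.sum()>20: print(n,"redtop",m.sum(),P[m].mean(0).round(4),P[m].max(0).round(3),cv2.minEnclosingCircle(P[m][:,:2].astype(np.float32)))
    m=(H>100)&(H<130)&(S>110)&(P[...,2]>.07)&(P[...,2]<.2)&(P[...,1]<-.1)&(P[...,1]>-.25)&(P[...,0]>.4)
    if m.sum()>20:
        q=P[m];c=q.mean(0);u,w,v=np.linalg.svd(q-c);d=v[0]*np.sign(v[0][0]);t=(q-c)@d
        print(n,"handle",len(q),c.round(4),d.round(3),"ends",(c+d*np.percentile(t,1)).round(4),(c+d*np.percentile(t,99)).round(4))
    m=(P[...,2]>.06)&(P[...,2]<.09)&(P[...,1]<-.12)&(P[...,1]>-.25)&(P[...,0]>.5)&(P[...,0]<.7)
    if m.any(): q=P[m&~((H>100)&(H<130))]; print(" holder top",q.min(0).round(3),q.max(0).round(3))
    m=(H>22)&(H<38)&(S>120)&(P[...,2]<.02)&(np.hypot(P[...,0]-.59,P[...,1]-.268)<.05)
    print(n,"brooch",m.sum(),P[m].mean(0).round(4) if m.any() else 0)
s=np.load("scene4.npy",allow_pickle=True).item();save(s,"s4.png",(240,120,440,280),4)
E
```

```text
time: 9.35
ee_pos: [0.5944, 0.0471, 0.2234]
orientation: [1.0, -0.0, -0.0, -0.0]
ft_force: [-0.2, 0.2, -0.2]
width: 0.999
grasp_force: 0.0
time: 10.55
ee_pos: [0.4946, -0.1548, 0.3533]
orientation: [1.0, -0.002, -0.0, 0.0]
ft_force: [-0.5, 0.4, -0.4]
width: 1.003
grasp_force: 0.0
t 10.55 tcp [ 0.4946 -0.1548  0.3533] x [ 1.    -0.003 -0.   ] z [-0. -0. -1.] F [-0.5  0.4 -0.4] w 1.003 g 0.0
scene redtop 176 [0.5974 0.0392 0.0919] [0.618 0.062 0.1  ] ((0.5960474014282227, 0.04199635982513428), 0.02276455983519554)
scene handle 222 [ 0.5197 -0.1816  0.1222] [ 0.74  -0.08  -0.667] ends [ 0.4876 -0.1781  0.1511] [ 0.5514 -0.185   0.0935]
 holder top [ 0.541 -0.233  0.06 ] [ 0.604 -0.141  0.09 ]
scene brooch 55 [0.5887 0.2638 0.0074]
wrist redtop 2432 [0.5932 0.0323 0.0892] [0.617 0.051 0.096] ((0.5951124429702759, 0.043239157646894455), 0.02254057303071022)
wrist handle 2692 [ 0.5227 -0.1772  0.1215] [ 0.738 -0.092 -0.669] ends [ 0.4958 -0.1738  0.1459] [ 0.5534 -0.181   0.0937]
 holder top [ 0.554 -0.23   0.06 ] [ 0.603 -0.141  0.09 ]
wrist brooch 0 0
top redtop 198 [0.5926 0.0457 0.0923] [0.613 0.067 0.099] ((0.5944399237632751, 0.045596614480018616), 0.022491075098514557)
top brooch 67 [0.5898 0.2663 0.0062]
```

View pics/s4.png

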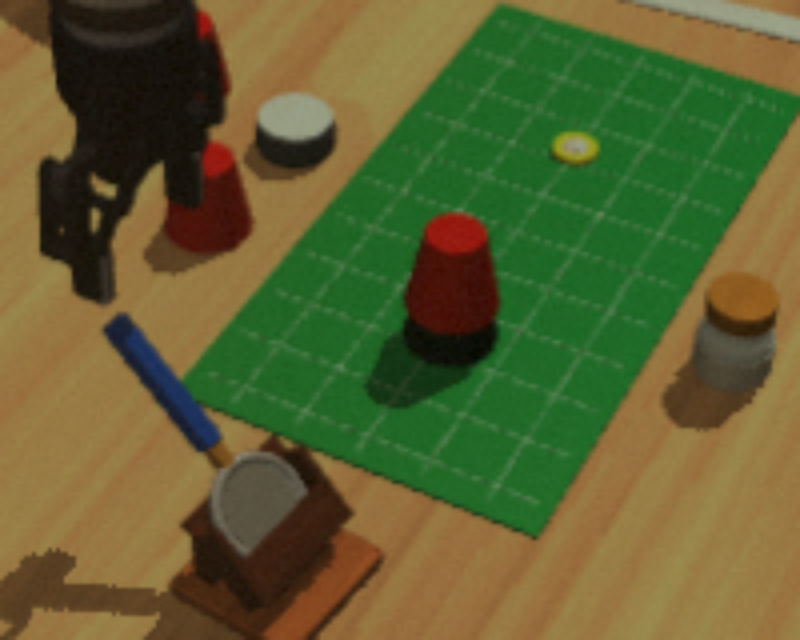

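View pics/w4.png

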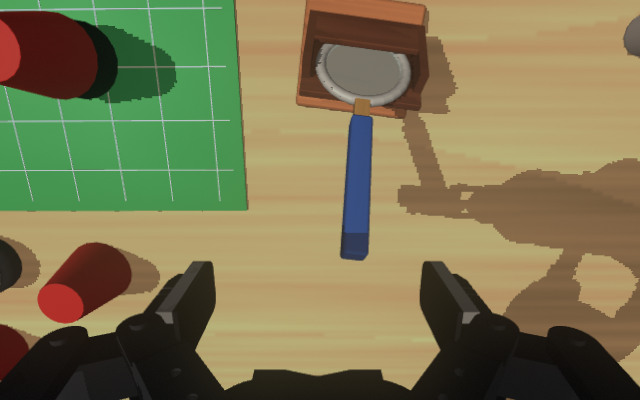

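The red cup sits nested on the black one: its top is at z = 0.092 as expected, and the brooch at (575,148) is untouched. The wrist view shows the handle from (362,115) to (355,250), yawed about −6.6° and sloping 42°. I'll go down onto the grip point and map the holder's top for the levelling step.

```bash
python3 -m handwheel '.194 .227 .2 .0185 1;.194 .227 .5 .0185 .6;.194 .227 .7 .0185 .3;.194 .227 .8 .0185 .2;.194 .227 .8 .0185 .1;.194 .227 .8 .0185 0;.194 .227 .8 .0185 0'
python3 - <<'E'
from h import *
st()
for n in("scene4","wrist4"):
    s=np.load(n+".npy",allow_pickle=True).item(); P=cloud(s); H=cv2.cvtColor(s["color"],cv2.COLOR_RGB2HSV)[...,0]
    q=P[~((H>95)&(H<135))&(P[...,2]>.03)&(P[...,2]<.09)&(P[...,1]<-.12)&(P[...,1]>-.25)&(P[...,0]>.53)&(P[...,0]<.66)]
    print(n)
    for y in np.arange(-.235,-.13,.01):
        r=q[abs(q[:,1]-y)<.005]
        print(y.round(3),[(round(float(x),3),int(1000*r[abs(r[:,0]-x)<.005][:,2].max())) for x in np.arange(.545,.65,.01) if (abs(r[:,0]-x)<.005).any()])
s=imaging.snapshot("wrist");P=cloud(s);H,S,V=cv2.split(cv2.cvtColor(s["color"],cv2.COLOR_RGB2HSV))
save(s,"w5.png")
E
```

```text
time: 11.4
ee_pos: [0.5145, -0.1755, 0.2753]
orientation: [0.998, -0.058, 0.001, 0.001]
ft_force: [0.4, 0.0, 0.8]
width: 0.497
grasp_force: 0.0
t 11.4 tcp [ 0.5145 -0.1755  0.2753] x [ 0.993 -0.116  0.003] z [ 0.002 -0.001 -1.   ] F [0.4 0.  0.8] w 0.497 g 0.0
scene4
-0.235 [(0.575, 65), (0.585, 71), (0.595, 62), (0.605, 54), (0.615, 38)]
-0.225 [(0.555, 70), (0.565, 70), (0.575, 73), (0.585, 71), (0.595, 59), (0.605, 52), (0.615, 42)]
-0.215 [(0.555, 71), (0.565, 73), (0.575, 70), (0.585, 61), (0.595, 56), (0.605, 58), (0.615, 45)]
-0.205 [(0.555, 68), (0.565, 80), (0.575, 73), (0.585, 61), (0.595, 55), (0.605, 58), (0.615, 47)]
-0.195 [(0.555, 86), (0.565, 80), (0.575, 74), (0.585, 64), (0.595, 56), (0.605, 57), (0.615, 49), (0.625, 40)]
-0.185 [(0.545, 87), (0.555, 88), (0.565, 84), (0.575, 73), (0.585, 64), (0.595, 55), (0.605, 56), (0.615, 50), (0.625, 40)]
-0.175 [(0.555, 89), (0.565, 81), (0.575, 79), (0.585, 69), (0.595, 61), (0.605, 57), (0.615, 48), (0.625, 40)]
-0.165 [(0.555, 74), (0.565, 78), (0.575, 78), (0.585, 68), (0.595, 57), (0.605, 57), (0.615, 52), (0.625, 42)]
-
[... 513 characters left out ...]
 61), (0.595, 55), (0.605, 55), (0.615, 44), (0.625, 35)]
-0.195 [(0.555, 77), (0.565, 80), (0.575, 71), (0.585, 62), (0.595, 54), (0.605, 55), (0.615, 47), (0.625, 36)]
-0.185 [(0.555, 89), (0.565, 84), (0.575, 72), (0.585, 63), (0.595, 56), (0.605, 55), (0.615, 48), (0.625, 37)]
-0.175 [(0.555, 89), (0.565, 85), (0.575, 75), (0.585, 64), (0.595, 56), (0.605, 55), (0.615, 49), (0.625, 39)]
-0.165 [(0.565, 78), (0.575, 76), (0.585, 67), (0.595, 57), (0.605, 56), (0.615, 50), (0.625, 40)]
-0.155 [(0.565, 69), (0.575, 73), (0.585, 69), (0.595, 62), (0.605, 60), (0.615, 51), (0.625, 41)]
-0.145 [(0.565, 70), (0.575, 69), (0.585, 72), (0.595, 72), (0.605, 62), (0.615, 52), (0.625, 41)]
-0.135 []
```

View pics/w5.png

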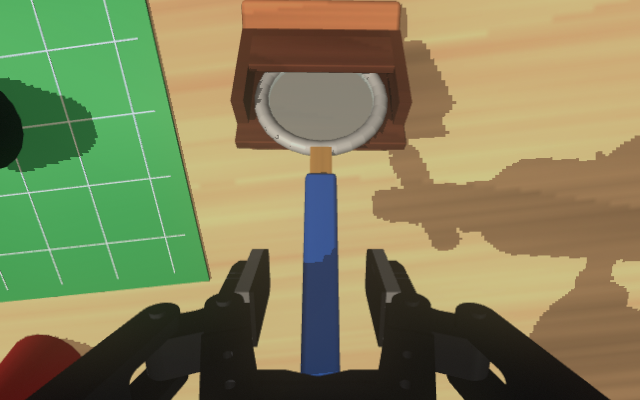

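The handle lies midway between the fingers at (320,290), aligned with the tool. The tool cannot tilt, so I'll level the glass by drawing it out and lowering its ring onto the fixed holder's near top edge (x≈0.556, z≈0.070), letting it pivot in the pinch. Closing on it first.

```bash
python3 -m handwheel '0 0 0 0 -.3;0 0 0 0 -.6;0 0 0 0 -.9;0 0 0 0 -1;0 0 0 0 -1;0 0 0 0 -1;0 0 0 0 -1;0 0 0 0 -1' 70; python3 -m handwheel '-.05 0 -.045 0 -1;-.1 0 -.09 0 -1;-.2 0 -.18 0 -1;-.3 0 -.27 0 -1;-.4 0 -.36 0 -1;-.4 0 -.36 0 -1'
```

```text
time: 12.25
ee_pos: [0.514, -0.1758, 0.2742]
orientation: [0.998, -0.058, 0.0, 0.0]
ft_force: [-2.3, -1.7, 5.5]
width: 0.152
grasp_force: 68.4
time: 12.85
ee_pos: [0.4734, -0.1706, 0.3106]
orientation: [0.998, -0.058, 0.0, 0.0]
ft_force: [0.4, -0.0, 0.7]
width: 0.154
grasp_force: 68.1
```

```bash
python3 -m handwheel '-.15 0 -.13 0 -1;-.3 0 -.27 0 -1;-.46 0 -.43 0 -1;-.5 0 -.5 0 -1;-.5 0 -.5 0 -1'
cat >> h.py <<'E'
def tilt(n):
    S0=monitor.read_state();R=Ro.from_quat(S0["orientation"]).as_matrix();g=S0["ee_pos"]+.155*R[:,2]
    s=imaging.snapshot(n); P=cloud(s); H,S,V=cv2.split(cv2.cvtColor(s["color"],cv2.COLOR_RGB2HSV))
    Q=(P-g)@R   # tool frame about grasp point
    m=(H>100)&(H<130)&(S>110)&(abs(Q[...,0])<.06)&(abs(Q[...,1])<.015)&(abs(Q[...,2])<.06)&(s["range_z"]>0)
    out=[]
    if m.sum()>30:
        q=P[m];c=q.mean(0);d=np.linalg.svd(q-c)[2][0];d*=np.sign(d@R[:,0])
        out.append(("handle",int(m.sum()),c.round(4),"elev",np.degrees(np.arcsin(d[2])).round(1)))
    m=(S<70)&(V>60)&(Q[...,0]>.05)&(Q[...,0]<.14)&(abs(Q[...,1])<.045)&(Q[...,2]>-.035)&(Q[...,2]<.11)&(P[...,2]>.078)
    if m.sum()>30:
        q=P[m];c=q.mean(0);nn=np.linalg.svd(q-c,full_matrices=False)[2][2];nn*=np.sign(nn[2])
        out.append(("lens",int(m.sum()),c.round(4),"n",(R.T@nn).round(3),"nelev",np.degrees(np.arctan2(nn@R[:,0],nn[2])).round(1),"ext",Q[m].min(0).round(3),Q[m].max(0).round(3),(cv2.minEnclosingCircle(P[m][:,:2].astype(np.float32)))))
    print(n,out); return s
E
python3 -c "
from h import *
st()
for n in('scene','wrist','top'): tilt(n)"
```

```text
time: 13.35
ee_pos: [0.4244, -0.1651, 0.3601]
orientation: [0.998, -0.058, 0.0, 0.0]
ft_force: [0.0, 0.3, -0.9]
width: 0.155
grasp_force: 68.3
t 13.35 tcp [ 0.4244 -0.1651  0.3601] x [ 0.993 -0.116  0.001] z [ 0.001 -0.001 -1.   ] F [ 0.   0.3 -0.9] w 0.155 g 68.3
scene [('handle', 114, array([ 0.4464, -0.1713,  0.1942]), 'elev', np.float64(-44.5)), ('lens', 179, array([ 0.4974, -0.1781,  0.1441]), 'n', array([ 0.675, -0.01 , -0.738]), 'nelev', np.float64(42.4), 'ext', array([ 0.05 , -0.03 ,  0.038]), array([0.098, 0.036, 0.083]), ((0.49638837575912476, -0.17643879354000092), 0.033218417316675186))]
wrist [('handle', 6804, array([ 0.4324, -0.1661,  0.2079]), 'elev', np.float64(-43.0)), ('lens', 10951, array([ 0.4961, -0.1739,  0.1436]), 'n', array([ 0.669,  0.005, -0.744]), 'nelev', np.float64(42.0), 'ext', array([ 0.05 , -0.033,  0.038]), array([0.098, 0.034, 0.084]), ((0.49753135442733765, -0.17419984936714172), 0.03397513926029205))]
top []
```

Drawn clear, and the glass still slopes at 42°. I'll bring the ring over the holder's near edge and press down in steps.

```bash
python3 -m handwheel '.2 0 0 0 -1;.4 0 .2 0 -1;.47 0 .45 0 -1;.47 0 .45 0 -1'|sed -n '2p;4p'; python3 -m handwheel '0 0 .05 0 -1;0 0 .1 0 -1;0 0 .15 0 -1;0 0 .2 0 -1;0 0 .2 0 -1'|sed -n '2p;4,6p'; python3 -m handwheel '0 0 .05 0 -1;0 0 .1 0 -1;0 0 .15 0 -1;0 0 .2 0 -1;0 0 .2 0 -1'|sed -n '2p;4,6p'
python3 -c "
from h import *
st()
for n in('scene','wrist'): tilt(n)"
```

```text
ee_pos: [0.4715, -0.1701, 0.3112]
ft_force: [1.7, -0.2, 0.1]
ee_pos: [0.4719, -0.1712, 0.2966]
ft_force: [3.5, -0.8, 2.9]
width: 0.151
grasp_force: 68.1
ee_pos: [0.4715, -0.1709, 0.2758]
ft_force: [2.1, -1.4, 3.9]
width: 0.152
grasp_force: 68.2
t 14.9 tcp [ 0.4715 -0.1709  0.2758] x [ 0.993 -0.116  0.003] z [ 0.003 -0.002 -1.   ] F [ 2.1 -1.4  3.9] w 0.152 g 68.2
scene [('handle', 118, array([ 0.4965, -0.1781,  0.1166]), 'elev', np.float64(-29.5)), ('lens', 135, array([ 0.5457, -0.1804,  0.0874]), 'n', array([ 0.444, -0.004, -0.896]), 'nelev', np.float64(26.3), 'ext', array([ 0.058, -0.032,  0.024]), array([0.101, 0.036, 0.043]), ((0.5577825307846069, -0.1830235719680786), 0.03416229039430618))]
wrist [('handle', 7320, array([ 0.4824, -0.1725,  0.1254]), 'elev', np.float64(-28.7)), ('lens', 9431, array([ 0.5466, -0.1801,  0.0855]), 'n', array([ 0.486,  0.003, -0.874]), 'nelev', np.float64(29.0), 'ext', array([ 0.057, -0.034,  0.025]), array([0.095, 0.034, 0.043]), ((0.5577572584152222, -0.18145379424095154), 0.03408249467611313))]
```

It pivots with only about 4 N; the tilt is now 28.5°. Continuing.

```bash
python3 -m handwheel '0 0 .07 0 -1;0 0 .14 0 -1;0 0 .21 0 -1;0 0 .28 0 -1;0 0 .35 0 -1;0 0 .35 0 -1'|sed -n '2p;4,6p'
python3 -c "
from h import *
st()
for n in('scene','wrist'): tilt(n)"
```

```text
ee_pos: [0.4707, -0.1705, 0.2393]
ft_force: [-1.1, -0.5, 4.1]
width: 0.15
grasp_force: 68.1
t 15.6 tcp [ 0.4707 -0.1705  0.2393] x [ 0.993 -0.116 -0.002] z [-0.002  0.001 -1.   ] F [-1.1 -0.5  4.1] w 0.15 g 68.1
scene [('handle', 112, array([ 0.497 , -0.1774,  0.0893]), 'elev', np.float64(-9.7)), ('lens', 123, array([ 0.5488, -0.1832,  0.0798]), 'n', array([ 0.074, -0.004, -0.997]), 'nelev', np.float64(4.3), 'ext', array([ 0.065, -0.028,  0.   ]), array([0.121, 0.033, 0.006]), ((0.5656986236572266, -0.18305087089538574), 0.03358687460422516))]
wrist [('handle', 7596, array([ 0.4829, -0.1719,  0.0926]), 'elev', np.float64(-9.0)), ('lens', 3824, array([ 0.5431, -0.1789,  0.0795]), 'n', array([ 0.104,  0.001, -0.995]), 'nelev', np.float64(6.0), 'ext', array([ 0.05 , -0.031, -0.002]), array([0.096, 0.031, 0.007]), ((0.5522201657295227, -0.18003447353839874), 0.0328633114695549))]
```

```bash
python3 -m handwheel '0 0 .05 0 -1;0 0 .1 0 -1;0 0 .12 0 -1;0 0 .12 0 -1'|sed -n '2p;4,6p'; python3 -m handwheel '0 0 -.3 0 -1;0 0 -.7 0 -1;0 0 -1 0 -1;0 0 -1 0 -1;0 0 -1 0 -1'|sed -n '2p;4,6p'
python3 -c "
from h import *
st()
for n in('scene','wrist','top'): tilt(n)"
```

```text
ee_pos: [0.4708, -0.1705, 0.2277]
ft_force: [-3.3, -0.7, 4.8]
width: 0.152
grasp_force: 68.5
ee_pos: [0.4708, -0.1702, 0.3272]
ft_force: [-0.0, -0.5, -1.3]
width: 0.153
grasp_force: 68.3
t 16.6 tcp [ 0.4708 -0.1702  0.3272] x [ 0.993 -0.116 -0.001] z [-0.001  0.001 -1.   ] F [-0.  -0.5 -1.3] w 0.153 g 68.3
scene [('handle', 108, array([ 0.4977, -0.1773,  0.18  ]), 'elev', np.float64(-2.6)), ('lens', 329, array([ 0.5675, -0.1839,  0.1736]), 'n', array([ 0.047, -0.   , -0.999]), 'nelev', np.float64(2.7), 'ext', array([ 0.065, -0.03 , -0.006]), array([0.131, 0.036, 0.004]), ((0.5666944980621338, -0.18445438146591187), 0.033985380083322525))]
wrist [('handle', 7545, array([ 0.4825, -0.1712,  0.1805]), 'elev', np.float64(-3.2)), ('lens', 21211, array([ 0.5561, -0.1798,  0.1714]), 'n', array([ 0.08 ,  0.   , -0.997]), 'nelev', np.float64(4.6), 'ext', array([ 0.05 , -0.034, -0.006]), array([0.103, 0.034, 0.003]), ((0.5558702945709229, -0.17937849462032318), 0.03712506592273712))]
top [('handle', 31, array([ 0.439 , -0.1657,  0.1826]), 'elev', np.float64(-9.8))]
```

About 3° is left, so I'll press once more, 4.5 mm deeper.

```bash
python3 -m handwheel '0 0 .4 0 -1;0 0 .8 0 -1;0 0 .98 0 -1;0 0 .98 0 -1' >/dev/null;python3 -m handwheel '0 0 .02 0 -1;0 0 .04 0 -1;0 0 .06 0 -1;0 0 .065 0 -1;0 0 .065 0 -1'|sed -n '2p;4,6p'; python3 -m handwheel '0 0 -.3 0 -1;0 0 -.7 0 -1;0 0 -1 0 -1;0 0 -1 0 -1;0 0 -1 0 -1'|sed -n '2p;4,6p'
python3 -c "
from h import *
st()
for n in('scene','wrist'): tilt(n)"
```

```text
ee_pos: [0.4714, -0.1707, 0.2238]
ft_force: [-0.6, -0.6, 0.7]
width: 0.152
grasp_force: 68.7
ee_pos: [0.4712, -0.1705, 0.3236]
ft_force: [1.1, -0.3, -1.7]
width: 0.154
grasp_force: 68.5
t 18.15 tcp [ 0.4712 -0.1705  0.3236] x [ 0.993 -0.116  0.001] z [ 0.001 -0.001 -1.   ] F [ 1.1 -0.3 -1.7] w 0.154 g 68.5
scene [('handle', 110, array([ 0.4985, -0.178 ,  0.1775]), 'elev', np.float64(-0.7)), ('lens', 302, array([ 0.5699, -0.1856,  0.1759]), 'n', array([-0.007, -0.009, -1.   ]), 'nelev', np.float64(-0.4), 'ext', array([ 0.066, -0.032, -0.012]), array([ 0.131,  0.037, -0.001]), ((0.5677796602249146, -0.1845986247062683), 0.034428440034389496))]
wrist [('handle', 7507, array([ 0.483 , -0.1717,  0.1774]), 'elev', np.float64(0.1)), ('lens', 22194, array([ 0.556 , -0.1803,  0.1726]), 'n', array([ 0.026, -0.001, -1.   ]), 'nelev', np.float64(1.5), 'ext', array([ 0.05 , -0.034, -0.009]), array([0.102, 0.034, 0.002]), ((0.556280791759491, -0.18028602004051208), 0.03686195984482765))]
```

The glass is level within about 1°. I'll carry it high over to the brooch, clearing the nested cups.

```bash
(python3 -m handwheel '-.02 -.2 0 0 -1;-.05 -.6 0 0 -1;-.07 -1 0 0 -1' && python3 -m handwheel '-.02 -.4 0 0 -1;-.05 -.8 0 0 -1;-.07 -1 0 0 -1' && python3 -m handwheel '-.02 -.4 0 0 -1;-.05 -.8 0 0 -1;-.07 -1 0 0 -1' && python3 -m handwheel '-.02 -.4 0 0 -1;-.05 -.8 0 0 -1;-.07 -1 0 0 -1' && python3 -m handwheel '0 -.3 .1 0 -1;0 -.44 .25 0 -1;0 -.48 .4 0 -1;0 -.48 .5 0 -1;0 -.48 .5 0 -1;0 -.48 .5 0 -1')|tail -6
python3 - <<'E'
from h import *
st()
for n in('scene','wrist','top'):
    s=tilt(n);P=cloud(s);H,S,V=cv2.split(cv2.cvtColor(s["color"],cv2.COLOR_RGB2HSV))
    m=(H>20)&(H<40)&(S>110)&(P[...,2]<.02)&(np.hypot(P[...,0]-.59,P[...,1]-.268)<.05)
    print(n,"brooch",m.sum(),P[m].mean(0).round(4) if m.any() else 0)
    if n=="scene": save(s,"s6.png",(280,60,480,220),4)
E
```

```text
time: 20.05
ee_pos: [0.4954, 0.2768, 0.2729]
orientation: [0.998, -0.059, -0.0, 0.0]
ft_force: [0.2, 0.2, -0.5]
width: 0.15
grasp_force: 68.6
t 20.05 tcp [0.4954 0.2768 0.2729] x [ 0.993 -0.117 -0.001] z [-0.001 -0.    -1.   ] F [ 0.2  0.2 -0.5] w 0.15 g 68.6
scene [('handle', 77, array([0.5141, 0.2687, 0.1252]), 'elev', np.float64(4.2)), ('lens', 160, array([0.5913, 0.2616, 0.1243]), 'n', array([-0.014, -0.032, -0.999]), 'nelev', np.float64(-0.8), 'ext', array([ 0.066, -0.03 , -0.012]), array([ 0.128,  0.036, -0.001]), ((0.5922669768333435, 0.26333528757095337), 0.03451237082481384))]
scene brooch 59 [0.589  0.2646 0.0073]
wrist [('handle', 7628, array([0.5085, 0.2754, 0.1287]), 'elev', np.float64(0.2)), ('lens', 22215, array([0.5812, 0.2668, 0.1241]), 'n', array([ 0.027, -0.002, -1.   ]), 'nelev', np.float64(1.5), 'ext', array([ 0.05 , -0.034, -0.009]), array([0.102, 0.034, 0.   ]), ((0.5814500451087952, 0.2666938006877899), 0.03665594384074211))]
wrist brooch 0 0
top [('handle', 98, array([0.495 , 0.2748, 0.129 ]), 'elev', np.float64(0.7)), ('lens', 454, array([0.5936, 0.2642, 0.1252]), 'n', array([-0.004, -0.002, -1.   ]), 'nelev', np.float64(-0.2), 'ext', array([ 0.052, -0.032, -0.012]), array([ 0.13 ,  0.034, -0.   ]), ((0.586394190788269, 0.2651035189628601), 0.03978569060564041))]
top brooch 61 [0.5865 0.2642 0.0057]
```

View pics/s6.png

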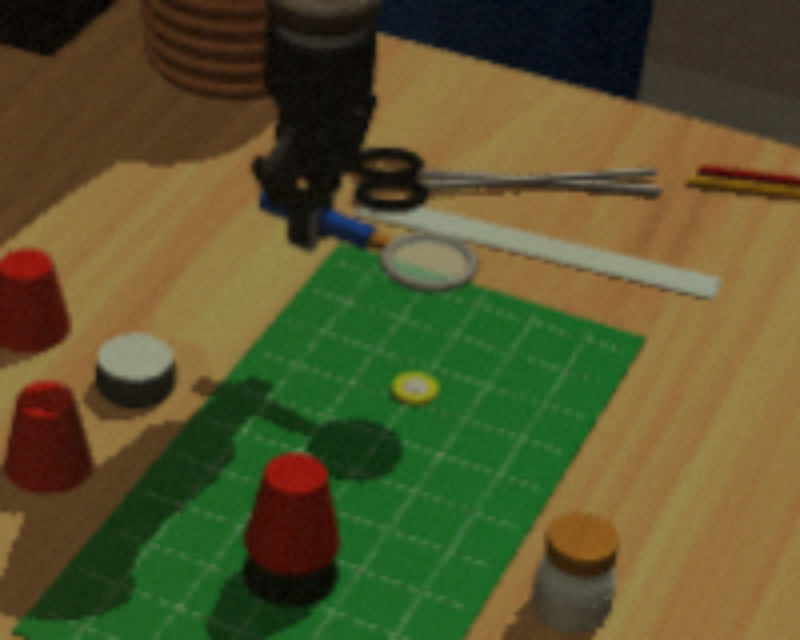

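Scene view: the level lens at (430,262) is held above the brooch at (415,388), with the nested cups and the bystanders undisturbed. A last small nudge and a 14 mm lowering, then I'll hand in.

```bash
python3 -m handwheel '0 -.012 .05 0 -1;0 -.012 .1 0 -1;0 -.012 .14 0 -1;0 -.012 .14 0 -1;0 -.012 .14 0 -1;0 -.012 .14 0 -1'
python3 - <<'E'
from h import *
st()
for n in('scene','top'): tilt(n)
print(workorder.job_done())
E
```

```text
time: 20.8
ee_pos: [0.4956, 0.2789, 0.2594]
orientation: [0.998, -0.058, 0.0, -0.0]
ft_force: [-0.1, -0.9, 0.4]
width: 0.15
grasp_force: 68.6
t 20.8 tcp [0.4956 0.2789 0.2594] x [ 0.993 -0.116  0.   ] z [ 0.  0. -1.] F [-0.1 -0.9  0.4] w 0.15 g 68.6
scene [('handle', 75, array([0.5148, 0.2706, 0.1116]), 'elev', np.float64(2.9)), ('lens', 170, array([0.5924, 0.2632, 0.111 ]), 'n', array([ 0.003, -0.05 , -0.999]), 'nelev', np.float64(0.2), 'ext', array([ 0.065, -0.033, -0.015]), array([ 0.129,  0.036, -0.001]), ((0.5903628468513489, 0.2653743326663971), 0.03606941178441048))]
top [('handle', 94, array([0.4947, 0.2766, 0.1143]), 'elev', np.float64(1.1)), ('lens', 443, array([0.5932, 0.2659, 0.1104]), 'n', array([-0.005, -0.007, -1.   ]), 'nelev', np.float64(-0.3), 'ext', array([ 0.053, -0.032, -0.012]), array([0.131, 0.034, 0.001]), ((0.5868247747421265, 0.2680138647556305), 0.0395149327814579))]
the job is handed in; nothing more can be done
None
```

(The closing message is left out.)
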